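# Hook the pliers bracket onto the slotted instrument stand

### The job

Take the steel pliers bracket off the counter and fit it to the slotted stand: press its two hook tabs straight into the top pair of slots, feeling sideways for them since the slotted panel can sit off-centre in its frame, then push it down past the ball catch until it is fully home, and let go. Do it without forcing, never leaning on the thin panel with more than about 40 N, and leave the tin, the beaker and the blue block where they are.

Things in the scene. Friction and masses are not known exactly. Their poses are not given: they have to be found in the camera images.
- stand: Fixed stand: grey foot (130 x 190 mm, 12 high), upright aluminium frame (186 wide, 190 high, 18 deep) holding a 4 mm steel panel (122 wide) with three rows of two slots. Origin: on the counter, below the frame's middle, in the plane of the panel's front. +x: through the panel to the back (the front looks to -x, about at the robot); y along the panel, z up. Only use the top row.
- slots (a point): On the stand, 153.5 mm up, on the panel's front: NOMINAL middle between the two top slots. Slots are 9 mm wide, 27 high (bottom edge 140 mm up, lower rows 90 and 40), 60 mm between centres. The panel is clamped at an unmeasured place: the true middle is up to 16 mm off this point to either side along y (not in x, z). It does not shift under 40 N.
- ball (a point): Nominal place, 95.5 mm up on the panel's front, of a 10 mm steel ball catch, off sideways just as the slots are. It stands out 4.5 mm on a spring (6 N, plus 1.2 N per mm). The foot of the bracket's back plate must be pushed down over it (about 6 to 15 N, more if the plate is pressed hard on the panel meanwhile); then it springs into the window in the plate.
- bracket_grip (a point): Loose steel bracket, 0.2 to 0.3 kg, standing on its arm. Point: in the rib to grip, 55 mm over the underside. Axes: +x to the tabs, y across the rib, z up. Rib 12 mm thick, from x -32 to +44, 48 below to 18 above the point. Arm under it 44 wide, 7 thick, x -46 to +44. Back plate 90 wide, 6 thick, x +44 to +50, from underside to 25 above. Tabs in: 50 mm from panel; home: 139 mm up.
- bracket_tabs (a point): On the bracket, midway between the tips of its two hook tabs (60.5 mm ahead of and 2 mm below the grip point), at half tab height. Tabs at y -30 and +30 mm, 6 mm wide, 22 high, 10.5 mm out of the back plate. Each: neck 8 mm high on top, then a 5 mm thick lip hanging 14 below it; gap from plate to lip 5.5 mm. With tabs in the slots, this point goes from 153.5 mm up down to 137 when home.
- tin_mid (a point): Round aluminium tin with a lid, 76 mm diameter, 48 mm high, point at its centre; leave it alone.
- beaker_mid (a point): Open steel beaker, 64 mm diameter, 80 mm high, point half-way up on its axis; leave it alone.
- burblock_mid (a point): Small blue plastic block with four dark grooves, 50 x 30 x 28 mm, point at its centre; leave it alone.
Mind the look-alikes: they are no part of the job. What is shaped like the part that bears bracket_grip but green or yellow is not meant.

How it is judged (in metres and radians):
On the way, in this order (a step that is already met when the one before it is completed fails the run):
1. both hook tabs are right in the top slots, the bracket still raised (x of bracket_grip in the frame of stand above -0.055 m and z of bracket_grip in the frame of stand between 0.147 and 0.163 m), for 0.1 s.
2. the bracket is pushed down fully home (x of bracket_grip in the frame of stand above -0.056 m and z of bracket_grip in the frame of stand between 0.132 and 0.1425 m), for 0.2 s.
At the end, for the whole second after the job is handed in: The bracket hangs in the top pair of slots, its grip point less than 56 mm in front of the panel and between 132 and 142.5 mm above the counter (nominal 139), square to the panel within 0.1 rad, at rest and released (all of step 2 and angle between the z axis of bracket_grip and the z axis of stand, either way round below 0.1 rad and angle between the x axis of bracket_grip and the x axis of stand, either way round below 0.1 rad and linear speed of bracket below 0.02 m/s); the robot touches nothing.
It fails at once if the bracket is pressed on the stand with more than 40 N (contact force between bracket and stand above 40 N).
It fails at once if the tin is moved more than 20 mm (distance of tin_mid from where it was at the start of the episode above 0.02 m).
It fails at once if the beaker is moved more than 20 mm (distance of beaker_mid from where it was at the start of the episode above 0.02 m).
It fails at once if the blue block is moved more than 20 mm (distance of burblock_mid from where it was at the start of the episode above 0.02 m).
It also fails if it takes over 67 s, if anything falls off the work surface, if the arm or the gripper's body presses on something with over 40 N, if the wrist force passes 120 N, or if a joint passes its speed limit or range.

### The arm

A 6-joint arm with a two-finger parallel gripper is mounted at the origin on the work surface. World frame = base frame: x ahead of the robot, y to its left, z up, the work surface at z = 0. Lengths are in mm, angles in rad, forces in N, time in s.
With the tool pointing down it reaches from about 350 to 975 mm from the base axis. Payload 7.1 kg.
Tool frame: the origin (TCP) lies on the centre line of the jaws, within the pads' length; the fingertips stand 8 mm ahead of it and the grasp point (between the pads) lies 11 mm behind it; x points along the fingers, z is the direction in which the jaws open and shut, and the axes are right-handed (so a half turn about x gives the same grasp; the last joint's range is limited). The gripper opens to 88 mm and grips with 3 to 60 N. Pads are 20 mm wide; open, the fingers measure 115 mm over their backs; the gripper's body (75 mm by 178 mm) begins 61 mm behind the grasp point.
Start: joints at [-1.287, 0.423, 1.63, -0, 1.089, -0.019], TCP at [186.389, -596.543, 230.675] pointing down, gripper open.
Joint ranges: [-3, 3], [-0.9, 2.11], [0.09, 2.58], [-1.31, 4.45], [0.11, 2.69], [-2.54, 2.54]. Speed limits (rad/s): [2.39, 2.39, 3.01, 3.14, 3.14, 3.14].

### API

Orientations are given as a rotation vector (axis times angle).
In Python, from workcell import status, get_image, camera_params, close_job gives the robot as it stands. The module is installed in compiled form; this text tells all that it offers.
- The arm moves only by the tool apply_moves, never from a script. Its argument "increments" is a list of rows, each a list of 7 numbers: the closure in counts, from 0 (fully open) to 255 (shut), then the shift along the tool's x, y, z in mm, then the turn, a rotation vector about the tool's x, y, z in degrees. A call has exactly 8 rows; each row shifts and turns the commanded pose from where the row before left it, along the tool's axes as they then stand; what a row does not reach is not made up. A row lasts 1/8 s, in which the tool goes at most 62.5 mm and 10.7 degrees, less where a joint would pass 70% of its speed; a pose out of reach is approached as far as the arm can. A call with a gripper value outside its range is refused whole. The fingers move at their own pace and stop on an object; the grip force is fixed at half the most. Time passes only in rows, so rows that do not move let the fingers close, or fill a call up. It gives the time, the measured TCP pose, the force and the opening at its end, in the units of the state.
- status.get_obs(): the state, without advancing time (a new reading comes with each control period).
- get_image(name): name is "scene" or "top" or "wrist"; returns the picture (384x512x3 uint8, red, green, blue); there is no depth.
- camera_params(name): a dict with "camera_matrix" (3x3 intrinsics, pixels), "D" ([k1, k2, p1, p2, k3] as OpenCV has them; the pictures are not rectified), "rvec" (rotation vector, rad) and "tvec" (3), from world to camera coordinates, as OpenCV has them; the wrist camera has in their place "T_tool_cam" (4x4, takes a point from camera to tool coordinates, whose origin is the TCP and whose axes are the tool frame's). Camera axes: x right, y down, z forward; pixel columns grow to the right and rows downward; lengths in mm; the calibration is good to about 2 mm. A picture is of the moment at which its call begins: read the wrist's pose just before it. camera_params takes no time and is no camera call.
- close_job(): hands the job in, once; it reports no verdict.
The state is a dict: "t": time; "qpos": joint angles; "qvel": joint speeds; "joint_torque": joint torques, N m; "ee_pos": TCP position; "orientation": TCP orientation; "ft_force": force on the tool from outside, world axes, zero at the start; "moment": the same for the moment, N m; "width": finger opening in mm.
Only numpy, scipy, OpenCV 4.12 (cv2) and the standard library are available. Lean on these libraries where they do the work, as an engineer would, in place of code of your own. Each camera call takes 0.05 s, during which the arm holds its last target.

## Working session

There is one attempt and no reset: what is moved stays moved. The work goes in short steps, Python scripts to look and compute and a tool call to move; the robot and the scene stay as the last step left them, time stands still between calls to the robot, and variables do not carry over. Pictures are saved under pics/ and viewed, and the job is handed in when it is done.

Besides the shell and the picture viewer there is one more tool, called after "Call:" as a command line: name --pt "numbers of a row" for each row, then --argument value for the rest. apply_moves: Moves the arm, as the interface text tells. Its arguments: {"type":"object","properties":{"increments":{"type":"array"}},"required":["increments"]}

```bash
mkdir -p pics; cat > h.py <<'E'
import numpy as np,cv2
from workcell import status,get_image,camera_params,close_job
def snap(n,f):
    o=status.get_obs(); im=get_image(n); cv2.imwrite('pics/'+f+'.png',im[:,:,::-1]); return o,im
E
python3 - <<'E'
from h import *
o=status.get_obs(); print(o)
for n in('scene','top','wrist'):
    snap(n,n+'0'); print(n,camera_params(n))
E
```

```text
{'t': 0.0, 'qpos': array([-1.28700019e+00,  4.23875878e-01,  1.63069411e+00, -2.55852498e-05,
        1.08857247e+00, -1.89805771e-02]), 'qvel': array([ 0.00139012,  0.00167122,  0.00145953, -0.00104846, -0.00141026,
       -0.00067441]), 'joint_torque': array([ 6.25646207e-04, -5.44625151e+01, -2.73663443e+01,  6.43503922e-02,
        2.29209708e-02, -1.01604512e-04]), 'ee_pos': array([ 186.23447796, -596.0381137 ,  229.87818886]), 'orientation': array([ 0.98426117,  1.33863859, -0.98272775]), 'ft_force': array([ 0.55387076, -0.17177618,  0.1961355 ]), 'moment': array([ 0.03853392, -0.00546086,  0.00175064]), 'width': 87.77221276274537}
scene {'camera_matrix': array([[364.78211189,   0.        , 252.48031621],
       [  0.        , 364.78211189, 194.53428021],
       [  0.        ,   0.        ,   1.        ]]), 'D': array([-0.05514941,  0.        ,  0.        ,  0.        ,  0.        ]), 'rvec': array([ 1.25851654,  2.51586425, -0.7143434 ]), 'tvec': array([ 324.23202444, -352.4530321 , 1252.43658903])}
top {'camera_matrix': array([[416.62749365,   0.        , 261.05551471],
     
[... 204 characters left out ...]
17432668,  0.10377893]), 'tvec': array([  26.52725843,  593.84534601, 1198.30936849])}
wrist {'camera_matrix': array([[323.48508591,   0.        , 253.26811074],
       [  0.        , 323.48508591, 192.60694006],
       [  0.        ,   0.        ,   1.        ]]), 'D': array([-0.05786397,  0.        ,  0.        ,  0.        ,  0.        ]), 'T_tool_cam': array([[ 1.02268088e-03, -2.71571526e-01,  9.62417716e-01,
        -1.54744365e+02],
       [-1.13648185e-04, -9.62418245e-01, -2.71571555e-01,
         7.44892198e+01],
       [ 9.99999471e-01,  1.68354009e-04, -1.01511034e-03,
         1.05401373e+00],
       [ 0.00000000e+00,  0.00000000e+00,  0.00000000e+00,
         1.00000000e+00]])}
```

View pics/scene0.png

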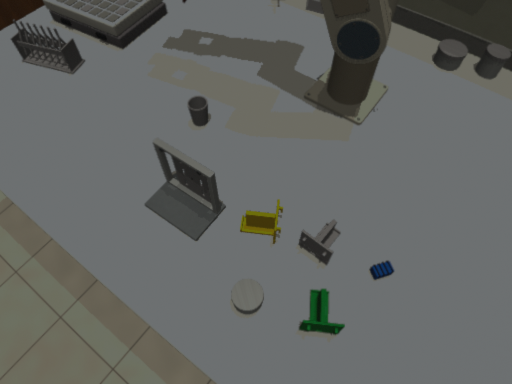

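View pics/top0.png

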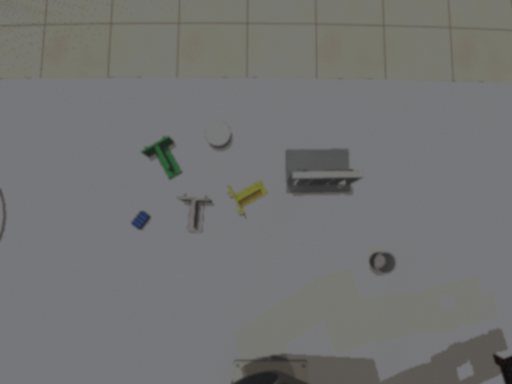

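View pics/wrist0.png

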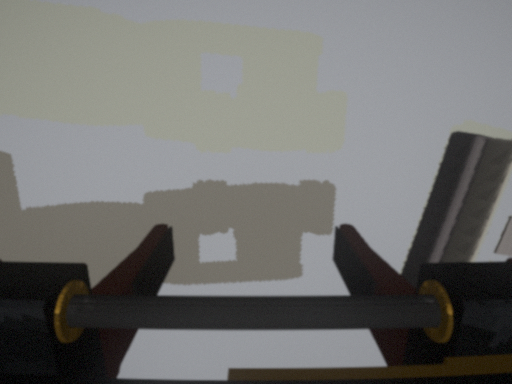

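Candidates: green (top 165,155), yellow (top 248,195) and grey steel (top 196,212; scene 320,242). The grey one fits "steel". I'll confirm it in an enlarged crop and crop the stand too.

```bash
python3 - <<'E'
import cv2,numpy as np
a=cv2.imread('pics/top0.png')
b=cv2.convertScaleAbs(a,alpha=1.3)
c1=cv2.resize(b[180:245,160:240],None,fx=5,fy=5,interpolation=cv2.INTER_CUBIC)
c2=cv2.resize(b[140:205,277:372],None,fx=4,fy=5,interpolation=cv2.INTER_CUBIC)
cv2.imwrite('pics/c1.png',np.hstack([c1,c2]))
s=cv2.imread('pics/scene0.png');s=cv2.convertScaleAbs(s,alpha=1.3)
cv2.imwrite('pics/c2.png',np.hstack([cv2.resize(s[215:270,290:350],(400,366),interpolation=cv2.INTER_CUBIC),cv2.resize(s[135:240,140:230],(314,366),interpolation=cv2.INTER_CUBIC)]))
E
```

```text
(no output)
```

View pics/c1.png

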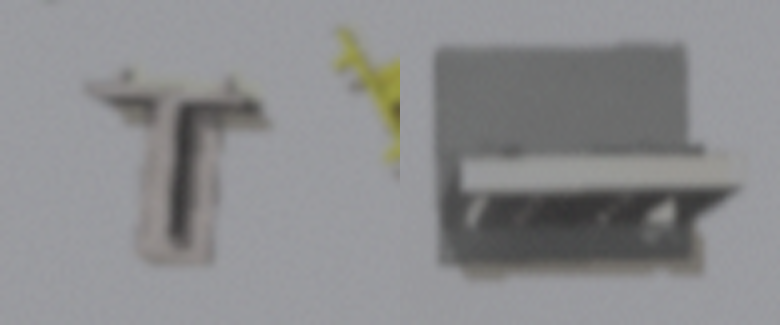

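View pics/c2.png

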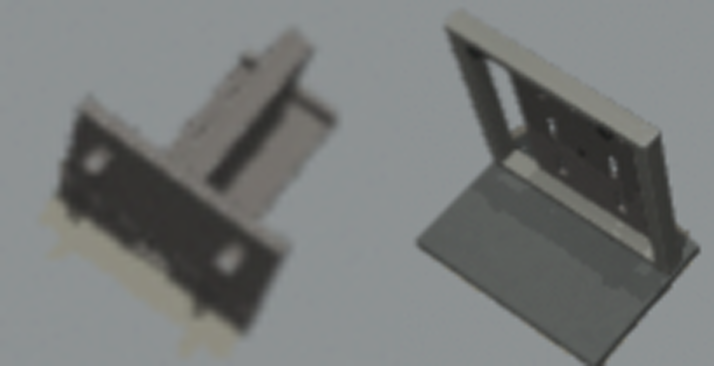

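```bash
cat >> h.py <<'E'
from scipy.spatial.transform import Rotation as R
def ray(n,uv,z,o=None):
    p=camera_params(n); K,D=p['camera_matrix'],p['D']
    x=cv2.undistortPoints(np.array([[uv]],float),K,D)[0,0]; d=np.array([*x,1.])
    if n!='wrist':
        r=cv2.Rodrigues(p['rvec'])[0]; c=-r.T@p['tvec']; d=r.T@d
    else:
        T=np.asarray(p['T_tool_cam']); Rt=R.from_rotvec(o['orientation']).as_matrix()
        c=Rt@T[:3,3]+o['ee_pos']; d=Rt@T[:3,:3]@d
    return c+d*(z-c[2])/d[2]
def proj(n,P,o=None):
    p=camera_params(n); P=np.atleast_2d(np.array(P,float))
    if n!='wrist': rv,tv=p['rvec'],p['tvec']
    else:
        T=np.eye(4);T[:3,:3]=R.from_rotvec(o['orientation']).as_matrix();T[:3,3]=o['ee_pos']
        W=np.linalg.inv(T@np.asarray(p['T_tool_cam'])); rv=cv2.Rodrigues(W[:3,:3])[0];tv=W[:3,3]
    return cv2.projectPoints(P,rv,tv,p['camera_matrix'],p['D'])[0][:,0]
def tooldelta(o,target,Rt):
    "shift in tool axes, and rotvec(deg) in tool axes"
    R0=R.from_rotvec(o['orientation'])
    return R0.inv().apply(np.array(target)-o['ee_pos']), (R0.inv()*Rt).as_rotvec(degrees=True)
E
python3 - <<'E'
from h import *
o=status.get_obs()
print('R tool cols',R.from_rotvec(o['orientation']).as_matrix().round(3))
f=lambda u,v:(160+u/5,180+v/5)
g=lambda u,v:(277+(u-400)/4,140+v/5)
for nm,uv,z in [('platetopL',f(85,85),80),('platetopR',f(240,98),80),('ribbackend',f(167,238),73),('armBL',f(138,264),7),('armBR',f(213,264),7)]: print(nm,ray('top',uv,z).round(0))
for nm,uv,z in [('footTL',g(437,47),12),('footTR',g(685,45),12),('footBL',g(437,265),12),('topFL',g(462,192),190),('topFR',g(745,188),190),('topBL',g(462,155),190),('topBR',g(745,155),190)]: print(nm,ray('top',uv,z).round(0))
for nm,uv,z in [('tin',(218,134),48),('beaker',(379,260),80),('blue',(141,219),28),('yellow',(248,195),40)]: print(nm,ray('top',uv,z).round(0))
E
```

```text
R tool cols [[-0.     0.955  0.298]
 [ 0.001  0.298 -0.955]
 [-1.     0.    -0.001]]
platetopL [578. 266.  80.]
platetopR [572. 179.  80.]
ribbackend [493. 220.  73.]
armBL [478. 247.   7.]
armBR [478. 202.   7.]
footTL [729. -45.  12.]
footTR [ 732. -233.   12.]
footBL [597. -45.  12.]
topFL [619. -49. 190.]
topFR [ 622. -231.  190.]
topBL [638. -49. 190.]
topBR [ 639. -232.  190.]
tin [766. 157.  48.]
beaker [ 405. -301.   80.]
blue [517. 381.  28.]
yellow [588.  68.  40.]
```

```bash
cat >> h.py <<'E'
from scipy.spatial.transform import Slerp
def down(yaw_y):  # tool x down, tool y axis at yaw
    y=np.array([np.cos(yaw_y),np.sin(yaw_y),0]); x=np.array([0,0,-1.]); return R.from_matrix(np.c_[x,y,np.cross(x,y)])
def plan(p0,R0,p1,R1,n,g=0):
    s=Slerp([0,1],R.concatenate([R0,R1])); p0,p1=np.array(p0,float),np.array(p1,float)
    pp,Rp=p0,R0
    for i in range(1,n+1):
        pn=p0+(p1-p0)*i/n; Rn=s([i/n])[0]
        a=Rp.inv().apply(pn-pp); w=(Rp.inv()*Rn).as_rotvec(degrees=True)
        print([g]+[float(v) for v in a.round(1)]+[float(v) for v in w.round(2)],',')
        a=a.round(1);w=w.round(2); pp=pp+Rp.apply(a); Rp=Rp*R.from_rotvec(w,degrees=True)
    print('end',pp.round(1))
E
python3 - <<'E'
from h import *
o=status.get_obs()
R0=R.from_rotvec(o['orientation'])
plan(o['ee_pos'],R0,[490,-140,240],down(np.pi-0.0001),16)
E
```

```text
[0, -0.6, 26.6, -21.6, -10.17, -0.0, -0.01] ,
[0, -0.6, 30.0, -16.5, -10.16, -0.0, -0.0] ,
[0, -0.6, 32.5, -10.9, -10.17, -0.0, -0.01] ,
[0, -0.6, 33.8, -5.1, -10.16, -0.0, -0.0] ,
[0, -0.6, 34.3, 1.0, -10.17, -0.0, -0.01] ,
[0, -0.6, 33.5, 7.0, -10.16, -0.0, -0.01] ,
[0, -0.6, 31.8, 12.9, -10.17, -0.0, -0.0] ,
[0, -0.6, 29.0, 18.2, -10.16, -0.0, -0.01] ,
[0, -0.7, 25.3, 23.0, -10.17, -0.0, -0.01] ,
[0, -0.6, 20.8, 27.2, -10.16, -0.01, -0.0] ,
[0, -0.6, 15.8, 30.4, -10.17, 0.0, -0.01] ,
[0, -0.6, 10.1, 32.8, -10.16, 0.0, -0.01] ,
[0, -0.6, 4.2, 33.9, -10.17, 0.0, -0.0] ,
[0, -0.7, -1.9, 34.2, -10.16, 0.0, -0.01] ,
[0, -0.6, -7.9, 33.4, -10.17, -0.0, -0.0] ,
[0, -0.6, -13.7, 31.4, -10.17, -0.0, -0.01] ,
end [ 490. -140.  240.]
```

Call:
apply_moves --pt "0 -0.6 26.6 -21.6 -10.17 0 0" --pt "0 -0.6 30 -16.5 -10.17 0 0" --pt "0 -0.6 32.5 -10.9 -10.17 0 0" --pt "0 -0.6 33.8 -5.1 -10.17 0 0" --pt "0 -0.6 34.3 1 -10.17 0 0" --pt "0 -0.6 33.5 7 -10.17 0 0" --pt "0 -0.6 31.8 12.9 -10.17 0 0" --pt "0 -0.6 29 18.2 -10.17 0 0"

```text
t: 1.15
ee_pos: [338.6, -367.3, 235.4]
orientation: [-0.124, 1.567, 0.124]
ft_force: [-0.0, 0.4, -0.8]
width: 87.8
```

Call:
apply_moves --pt "0 -0.6 25.3 23 -10.17 0 0" --pt "0 -0.6 20.8 27.2 -10.17 0 0" --pt "0 -0.6 15.8 30.4 -10.17 0 0" --pt "0 -0.6 10.1 32.8 -10.17 0 0" --pt "0 -0.6 4.2 33.9 -10.17 0 0" --pt "0 -0.6 -1.9 34.2 -10.17 0 0" --pt "0 -0.6 -7.9 33.4 -10.17 0 0" --pt "0 -0.6 -13.7 31.4 -10.17 0 0"

```text
t: 2.15
ee_pos: [490.3, -139.1, 240.2]
orientation: [-1.214, 1.206, 1.215]
ft_force: [0.2, -0.3, -0.2]
width: 87.9
```

Call:
apply_moves --pt "0 0 0 0 0 0 -10" --pt "0 0 0 0 0 0 -10" --pt "0 0 0 0 0 0 -10" --pt "0 0 0 0 0 0 -10" --pt "0 0 0 0 0 0 0" --pt "0 0 0 0 0 0 0" --pt "0 0 0 0 0 0 0" --pt "0 0 0 0 0 0 0"

```text
t: 3.15
ee_pos: [498.4, -122.3, 260.3]
orientation: [-1.45, 0.744, 0.707]
ft_force: [-0.3, -0.2, 0.0]
width: 87.8
```

```bash
python3 - <<'E'
from h import *
o,_=snap('wrist','w1'); print(o['t'],o['ee_pos'],R.from_rotvec(o['orientation']).as_matrix().round(3)); np.save('w1.npy',o,allow_pickle=True)
im=cv2.imread('pics/w1.png'); cv2.imwrite('pics/w1b.png',cv2.convertScaleAbs(cv2.resize(im,(800,600),interpolation=cv2.INTER_CUBIC),alpha=1.5))
E
```

```text
3.15 [ 498.38876313 -122.32065029  260.26599855] [[ 0.598 -0.801  0.019]
 [-0.022  0.007  1.   ]
 [-0.801 -0.598 -0.013]]
```

View pics/w1b.png

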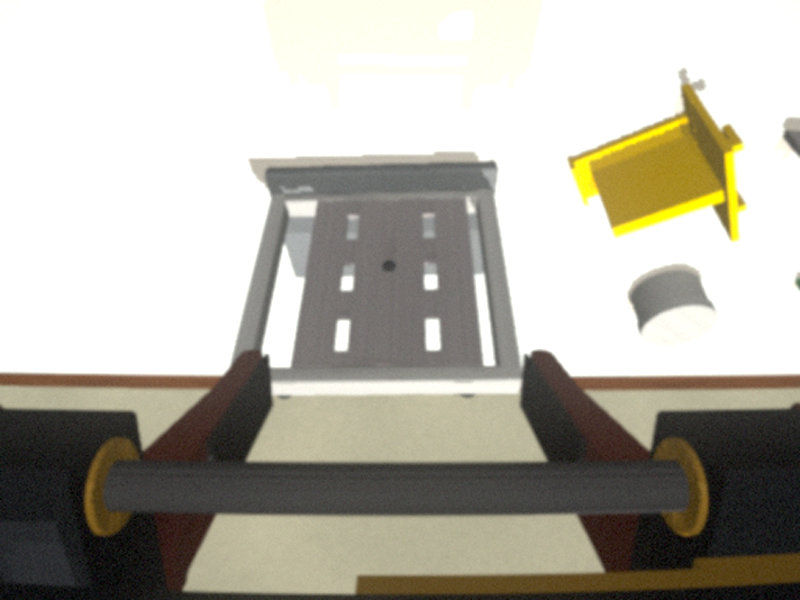

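The wrist view shows the stand's front, inverted with the foot at the top. The top slot pair is near (343,335) and (432,334), and the ball near (389,265), in the 800-px image. The panel gap is wider on the -y side, so the panel sits toward +y. Measuring it.

```bash
python3 - <<'E'
import cv2
im=cv2.imread('pics/w1.png')[95:260,145:345]
cv2.imwrite('pics/w1c.png',cv2.convertScaleAbs(cv2.resize(im,(800,660)[:2],interpolation=cv2.INTER_CUBIC),alpha=1.2)[60:])
E
```

```text
(no output)
```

View pics/w1c.png

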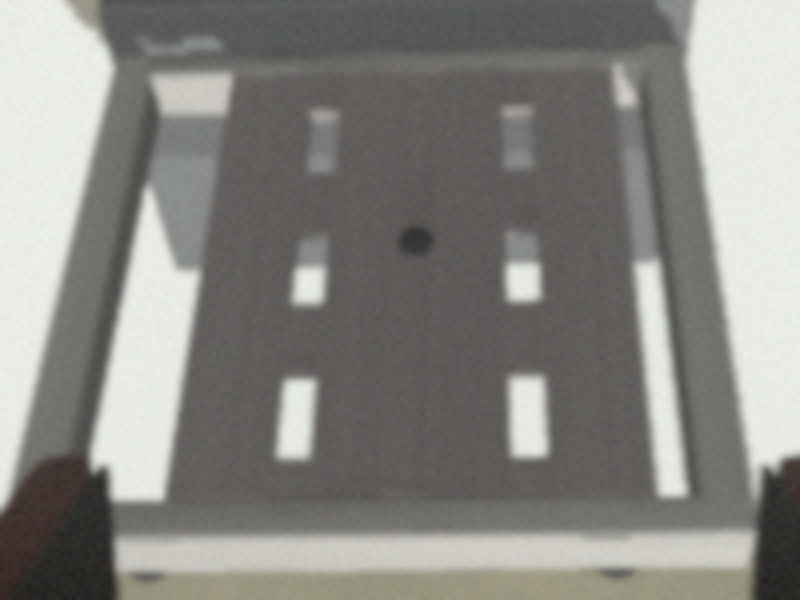

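```bash
cat > fit.py <<'E'
from h import *
from scipy.optimize import least_squares
o=np.load('w1.npy',allow_pickle=True).item()
L=[((295,460),(0,-30,167)),((529,458),(0,30,167)),((301,378),(4,-30,140)),((528,375),(4,30,140)),((308,304),(0,-30,117)),((524,300),(0,30,117)),((322,172),(0,-30,67)),((518,168),(0,30,67)),((416,240),(-2.5,0,95.5))]
uv=np.array([(145+a[0]/4,110+a[1]/4) for a,_ in L]); P=np.array([b for _,b in L],float)
def W(q): c,s=np.cos(q[2]),np.sin(q[2]); return np.c_[q[0]+c*P[:,0]-s*P[:,1],q[1]+s*P[:,0]+c*P[:,1],P[:,2]+q[3]]
for fz in(0,1):
    f=lambda q:(proj('wrist',W(np.r_[q[:3],q[3]*fz]),o)-uv).ravel()
    r=least_squares(f,[628,-140,0,0]); print(r.x.round(3),f(r.x).reshape(-1,2).round(2).tolist())
# frame posts from top cam cross-check
q=r.x
print(proj('top',W(r.x)).round(1).tolist())
E
python3 fit.py
```

```text
[ 6.24688e+02 -1.32231e+02  2.30000e-02  0.00000e+00] [[-0.5, -0.46], [0.45, -0.64], [0.44, 0.54], [-0.21, 0.5], [-0.22, -0.05], [0.18, 0.05], [-0.71, 0.44], [0.38, 0.4], [0.16, -0.64]]
[ 6.24836e+02 -1.32237e+02  2.30000e-02 -1.18000e-01] [[-0.48, -0.48], [0.43, -0.66], [0.45, 0.53], [-0.23, 0.49], [-0.2, -0.05], [0.17, 0.06], [-0.69, 0.45], [0.36, 0.41], [0.16, -0.63]]
[[334.9, 177.3], [312.0, 177.7], [333.0, 177.1], [310.7, 177.5], [331.5, 179.6], [309.7, 180.0], [328.4, 181.7], [307.5, 182.1], [319.5, 181.6]]
```

```bash
python3 - <<'E'
from h import *
o=status.get_obs()
plan(o['ee_pos'],R.from_rotvec(o['orientation']),[505,222,225],down(np.pi-0.0001),8)
E
```

```text
[0, 3.1, 2.3, 43.1, -0.1, -0.14, 4.59] ,
[0, 3.3, 1.9, 43.1, -0.1, -0.13, 4.59] ,
[0, 3.6, 1.6, 43.1, -0.1, -0.14, 4.6] ,
[0, 3.8, 1.2, 43.0, -0.1, -0.13, 4.59] ,
[0, 4.0, 0.8, 43.1, -0.11, -0.14, 4.59] ,
[0, 4.2, 0.5, 43.1, -0.1, -0.13, 4.59] ,
[0, 4.3, -0.0, 43.0, -0.1, -0.14, 4.59] ,
[0, 4.3, -0.4, 43.1, -0.1, -0.13, 4.59] ,
end [505. 222. 225.]
```

Call:
apply_moves --pt "0 3.1 2.3 43 -0.1 -0.1 4.6" --pt "0 3.3 1.9 43 -0.1 -0.1 4.6" --pt "0 3.6 1.6 43 -0.1 -0.1 4.6" --pt "0 3.8 1.2 43 -0.1 -0.1 4.6" --pt "0 4 0.8 43 -0.1 -0.1 4.6" --pt "0 4.2 0.5 43 -0.1 -0.1 4.6" --pt "0 4.3 0 43 -0.1 -0.1 4.6" --pt "0 4.3 -0.4 43 -0.1 -0.1 4.6"

```text
t: 4.2
ee_pos: [504.6, 195.6, 229.8]
orientation: [-1.232, 1.165, 1.179]
ft_force: [1.1, -0.8, 0.3]
width: 88.0
```

Call:
apply_moves --pt "0 0 0 0 0 0 0" --pt "0 0 0 0 0 0 0" --pt "0 0 0 0 0 0 0" --pt "0 0 0 0 0 0 0" --pt "0 0 0 0 0 0 0" --pt "0 0 0 0 0 0 0" --pt "0 0 0 0 0 0 0" --pt "0 0 0 0 0 0 0"

```text
t: 5.2
ee_pos: [504.3, 194.2, 229.9]
orientation: [-1.231, 1.163, 1.177]
ft_force: [-0.9, -0.4, -0.9]
width: 88.2
```

```bash
python3 - <<'E'
from h import *
o,_=snap('wrist','w2'); print(o['t'],o['ee_pos'],R.from_rotvec(o['orientation']).as_matrix().round(3)); np.save('w2.npy',o,allow_pickle=True)
im=cv2.imread('pics/w2.png'); cv2.imwrite('pics/w2b.png',cv2.convertScaleAbs(cv2.resize(im,(800,600),interpolation=cv2.INTER_CUBIC),alpha=1.3))
E
```

```text
5.2 [504.33997422 194.18312085 229.86884598] [[ 0.053 -0.999 -0.005]
 [ 0.008 -0.004  1.   ]
 [-0.999 -0.053  0.007]]
```

View pics/w2b.png

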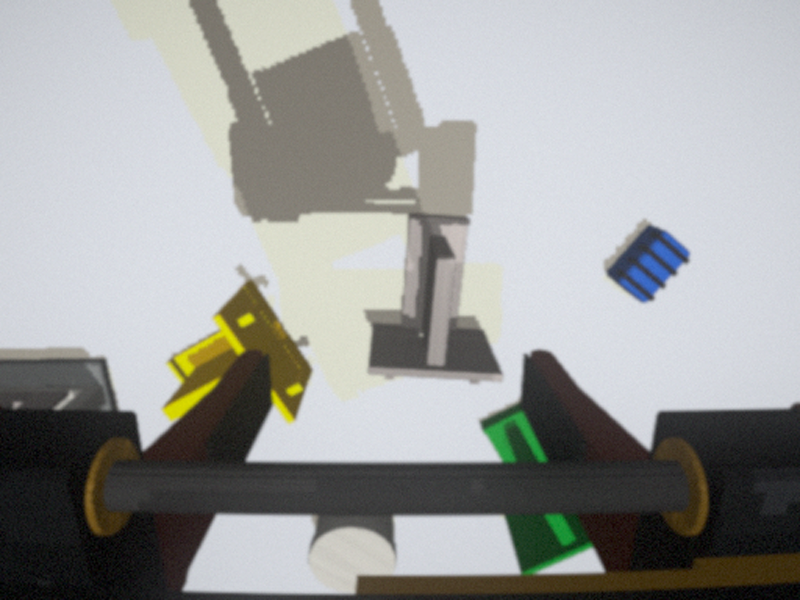

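The steel bracket is clear here: rib top runs from (447,258) to (437,364), and the plate's top edge from (369,373) to (503,379), 800-px. Fitting its pose.

```bash
python3 - <<'E'
import cv2
im=cv2.imread('pics/w2.png')[130:250,225:335]
cv2.imwrite('pics/w2c.png',cv2.convertScaleAbs(cv2.resize(im,(550,600),interpolation=cv2.INTER_CUBIC),alpha=1.2))
E
```

```text
(no output)
```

View pics/w2c.png

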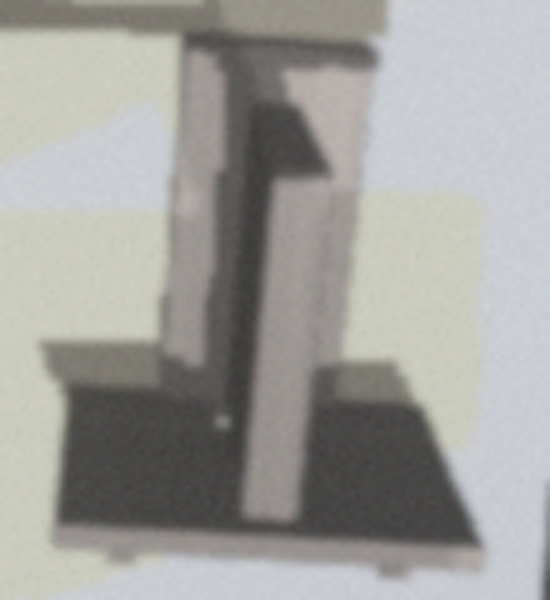

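```bash
python3 - <<'E'
from h import *
from scipy.optimize import least_squares
o=np.load('w2.npy',allow_pickle=True).item()
L=[((275,178),(-32,-6,73)),((331,178),(-32,6,73)),((242,520),(44,-6,73)),((299,520),(44,6,73)),((57,525),(44,-45,80)),((475,545),(44,45,80)),((53,545),(50,-45,80)),((483,571),(50,45,80)),((185,38),(-46,-22,0)),((378,42),(-46,22,0))]
uv=np.array([(225+a[0]/5,130+a[1]/5) for a,_ in L]); P=np.array([b for _,b in L],float)
def W(q): c,s=np.cos(q[2]),np.sin(q[2]); return np.c_[q[0]+c*P[:,0]-s*P[:,1],q[1]+s*P[:,0]+c*P[:,1],P[:,2]]
f=lambda q:(proj('wrist',W(q),o)-uv).ravel()
r=least_squares(f,[525,222,0]); print(r.x.round(3),f(r.x).reshape(-1,2).round(2).tolist())
print(proj('top',[[r.x[0],r.x[1],73]]))
yaw=np.pi+r.x[2]
print('to hover 120 over'); plan(o['ee_pos'],R.from_rotvec(o['orientation']),[r.x[0],r.x[1],130],down(yaw),1)
E
```

```text
[ 5.29542e+02  2.24548e+02 -6.40000e-02] [[-0.12, -1.82], [0.89, -1.01], [-0.4, 0.13], [-0.46, 0.78], [-0.74, -0.07], [2.28, 0.88], [-0.23, 1.16], [-0.12, 0.82], [0.09, -1.02], [-1.37, 0.75]]
[[191.85242388 214.55924527]]
to hover 120 over
[0, 101.3, -20.0, 29.5, 3.94, 0.52, 3.01] ,
end [529.5 224.5 130. ]
```

Call:
apply_moves --pt "0 16.8 -3.3 4.9 0.66 0.09 0.5" --pt "0 16.8 -3.3 4.9 0.66 0.09 0.5" --pt "0 16.8 -3.3 4.9 0.66 0.09 0.5" --pt "0 16.8 -3.3 4.9 0.66 0.09 0.5" --pt "0 16.8 -3.3 4.9 0.66 0.09 0.5" --pt "0 16.8 -3.3 4.9 0.66 0.09 0.5" --pt "0 0 0 0 0 0 0" --pt "0 0 0 0 0 0 0"

```text
t: 6.25
ee_pos: [528.1, 223.5, 130.1]
orientation: [-1.162, 1.239, 1.161]
ft_force: [-0.2, 0.7, 0.3]
width: 88.1
```

```bash
python3 - <<'E'
from h import *
o,_=snap('wrist','w3');print(o['ee_pos'])
im=cv2.imread('pics/w3.png'); cv2.imwrite('pics/w3b.png',cv2.convertScaleAbs(cv2.resize(im,(800,600),interpolation=cv2.INTER_CUBIC),alpha=1.3))
plan(o['ee_pos'],R.from_rotvec(o['orientation']),[529.5,224.5,47],down(np.pi-.064),1)
E
```

```text
[528.09921097 223.48193111 130.05891218]
[0, 83.1, -1.3, 1.1, -0.05, -0.01, 0.03] ,
end [529.5 224.5  47. ]
```

View pics/w3b.png

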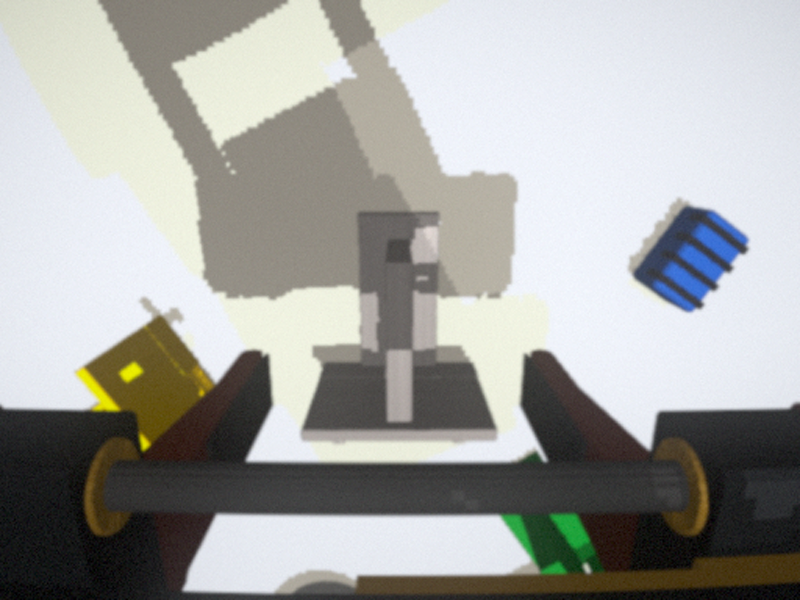

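```bash
python3 - <<'E'
from h import *
o=status.get_obs()
for z in(0,40,80): print(z,ray('wrist',(213*.64,385*.64),z,o).round(0),ray('top',(228,187),z).round(0),ray('top',(240,213),z).round(0))
E
```

```text
0 [582. 106.   0.] [616. 129.   0.] [538.  92.   0.]
40 [564. 123.  40.] [612. 126.  40.] [536.  90.  40.]
80 [546. 140.  80.] [607. 123.  80.] [534.  89.  80.]
```

Yellow stays about 27 mm or more clear of the left finger, and the rib is centred at (399,385). Descending and gripping.

Call:
apply_moves --pt "0 12 -0.3 0.2 0 0 0" --pt "0 12 -0.2 0.2 0 0 0" --pt "0 12 -0.2 0.2 0 0 0" --pt "0 12 -0.2 0.2 0 0 0" --pt "0 12 -0.2 0.2 0 0 0" --pt "0 12 -0.2 0.1 0 0 0" --pt "0 11 0 0 0 0 0" --pt "0 0 0 0 0 0 0"

```text
t: 7.3
ee_pos: [528.8, 224.2, 45.9]
orientation: [-1.161, 1.241, 1.162]
ft_force: [-0.2, -0.0, 0.2]
width: 88.0
```

Call:
apply_moves --pt "255 0 0 0 0 0 0" --pt "255 0 0 0 0 0 0" --pt "255 0 0 0 0 0 0" --pt "255 0 0 0 0 0 0" --pt "255 0 0 0 0 0 0" --pt "255 0 0 0 0 0 0" --pt "255 0 0 0 0 0 0" --pt "255 0 0 0 0 0 0"

```text
t: 8.3
ee_pos: [529.4, 224.5, 46.9]
orientation: [-1.162, 1.239, 1.161]
ft_force: [0.5, -1.1, -1.7]
width: 12.0
```

```bash
python3 - <<'E'
from h import *
o,_=snap('wrist','w4');print(o['ee_pos'],o['width'],o['ft_force'],o['moment'],o['t'],o['orientation'])
im=cv2.imread('pics/w4.png'); cv2.imwrite('pics/w4b.png',cv2.convertScaleAbs(cv2.resize(im,(800,600),interpolation=cv2.INTER_CUBIC),alpha=1.3))
E
```

```text
[529.35952922 224.47032677  46.87189502] 11.99651738120123 [ 0.50868077 -1.12626273 -1.66462445] [-0.15431688 -0.03846151  0.0213007 ] 8.3 [-1.16157846  1.23918056  1.16100132]
```

View pics/w4b.png

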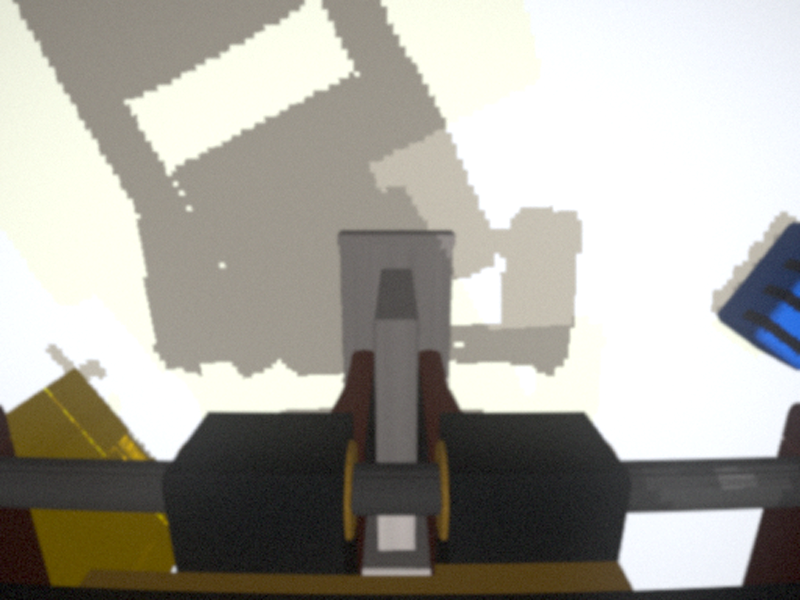

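```bash
python3 - <<'E'
from h import *
o=status.get_obs(); R0=R.from_rotvec(o['orientation'])
for nm,u,v,z,lx in[('ribback',395.5,319.5,73,-32),('armback',396.5,231.5,0,-46),('armbackTop',396,235,7,-46)]:
    p=ray('wrist',(u*.64,v*.64),z,o); q=R0.inv().apply(p-o['ee_pos']); print(nm,p.round(1),'fwd from tcp',(-q[1]).round(1),'grip fwd',(-q[1]-lx).round(1),'lat',q[2].round(1))
print(np.degrees(np.arctan2(*R0.as_matrix()[[1,0],1])))
E
```

```text
ribback [497.  225.7  73. ] fwd from tcp -32.4 grip fwd -0.4 lat -0.9
armback [483.6 227.    0. ] fwd from tcp -45.8 grip fwd 0.2 lat -0.4
armbackTop [484.  226.8   7. ] fwd from tcp -45.4 grip fwd 0.6 lat -0.6
176.28387000134597
```

```bash
cat >> h.py <<'E'
ST=dict(x=624.7,y=-132.2,yaw=0.023)
def loc(dx,dy): # stand-local to world xy (tcp≈grip)
    c,s=np.cos(ST['yaw']),np.sin(ST['yaw']); return [ST['x']+c*dx-s*dy,ST['y']+s*dx+c*dy]
def where():
    o=status.get_obs(); c,s=np.cos(ST['yaw']),np.sin(ST['yaw']); d=o['ee_pos'][:2]-[ST['x'],ST['y']]
    M=R.from_rotvec(o['orientation']).as_matrix()
    print('t',o['t'].__round__(2),'local x %.2f y %.2f gripz %.2f'%(c*d[0]+s*d[1],-s*d[0]+c*d[1],o['ee_pos'][2]+8.1),'yawerr deg %.2f'%(np.degrees(np.arctan2(-M[1,1],-M[0,1])-ST['yaw'])),'tilt',M[:2,0].round(4),M[2,2].round(4),'F',o['ft_force'].round(1),'M',o['moment'].round(2),'w %.2f'%o['width']); return o
E
python3 - <<'E'
from h import *
o=where(); R0=R.from_rotvec(o['orientation'])
p=o['ee_pos']+[0,0,115]
plan(p,R0,[*loc(-95,0),149],down(np.pi+.023),10,255)
E
```

```text
t 8.35 local x -87.12 y 358.77 gripz 54.96 yawerr deg -5.03 tilt [ 0.0002 -0.0002] -0.0002 F [ 0.8 -0.9  0.3] M [ 0.12 -0.15  0.03] w 11.65
[255, 1.3, -2.4, -35.8, -0.5, -0.0, 0.0] ,
[255, 1.3, -2.0, -35.8, -0.51, -0.0, 0.0] ,
[255, 1.3, -1.7, -35.9, -0.5, -0.0, 0.0] ,
[255, 1.3, -1.5, -35.8, -0.5, -0.01, 0.0] ,
[255, 1.3, -1.1, -35.9, -0.51, 0.0, 0.01] ,
[255, 1.3, -0.8, -35.9, -0.5, 0.0, -0.0] ,
[255, 1.2, -0.4, -35.9, -0.5, 0.0, -0.0] ,
[255, 1.3, -0.2, -35.8, -0.51, -0.0, -0.0] ,
[255, 1.3, 0.2, -35.9, -0.5, -0.0, 0.0] ,
[255, 1.3, 0.4, -35.9, -0.5, -0.0, 0.0] ,
end [ 529.8 -134.4  149. ]
```

Call:
apply_moves --pt "255 -5 0 0 0 0 0" --pt "255 -15 0 0 0 0 0" --pt "255 -20 0 0 0 0 0" --pt "255 -20 0 0 0 0 0" --pt "255 -20 0 0 0 0 0" --pt "255 -20 0 0 0 0 0" --pt "255 -15 0 0 0 0 0" --pt "255 0 0 -10 0 0 0"

```text
t: 9.35
ee_pos: [529.5, 214.9, 163.5]
orientation: [-1.163, 1.236, 1.16]
ft_force: [0.5, -0.2, -1.7]
width: 12.2
```

Call:
apply_moves --pt "255 1 -2.4 -26 -0.5 0 0" --pt "255 1.3 -2 -35.8 -0.5 0 0" --pt "255 1.3 -1.7 -35.9 -0.5 0 0" --pt "255 1.3 -1.5 -35.8 -0.5 0 0" --pt "255 1.3 -1.1 -35.9 -0.5 0 0" --pt "255 1.3 -0.8 -35.9 -0.5 0 0" --pt "255 1.3 -0.4 -35.9 -0.5 0 0" --pt "255 1.3 -0.2 -35.8 -0.5 0 0"

```text
t: 10.35
ee_pos: [528.6, -64.4, 151.1]
orientation: [-1.212, 1.208, 1.214]
ft_force: [0.4, -0.2, -1.8]
width: 11.6
```

Call:
apply_moves --pt "255 1.3 0.2 -30 -0.5 0 0" --pt "255 1.3 0.2 -20 -0.5 0 0" --pt "255 0 0.2 -15 0 0 0" --pt "255 0 0 -6 0 0 0" --pt "255 0 0 0 0 0 0" --pt "255 0 0 0 0 0 0" --pt "255 0 0 0 0 0 0" --pt "255 0 0 0 0 0 0"

```text
t: 11.35
ee_pos: [529.9, -133.4, 149.3]
orientation: [-1.226, 1.198, 1.226]
ft_force: [0.0, 0.3, -1.7]
width: 12.1
```

```bash
python3 - <<'E'
from h import *
o=where(); snap('wrist','w5'); snap('scene','s5')
im=cv2.imread('pics/w5.png'); cv2.imwrite('pics/w5b.png',cv2.convertScaleAbs(cv2.resize(im,(800,600),interpolation=cv2.INTER_CUBIC),alpha=1.3))
im=cv2.imread('pics/s5.png')[110:250,120:280]; cv2.imwrite('pics/s5b.png',cv2.convertScaleAbs(cv2.resize(im,(640,560),interpolation=cv2.INTER_CUBIC),alpha=1.4))
plan(o['ee_pos'],R.from_rotvec(o['orientation']),[*loc(-70,0),155.5-8.1],down(np.pi+.023),1,255)
E
```

```text
t 11.35 local x -94.76 y 1.02 gripz 157.44 yawerr deg 0.00 tilt [ 0.0003 -0.0003] -0.0003 F [ 0.   0.3 -1.7] M [ 0.05 -0.09 -0.01] w 12.09
[255, 2.0, -24.8, -1.0, 0.0, -0.01, 0.02] ,
end [ 554.8 -133.8  147.4]
```

View pics/w5b.png

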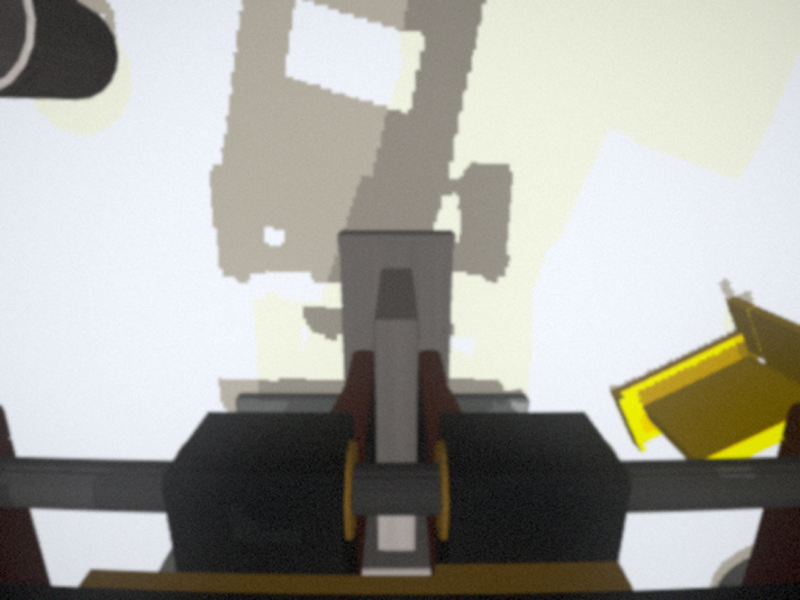

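View pics/s5b.png

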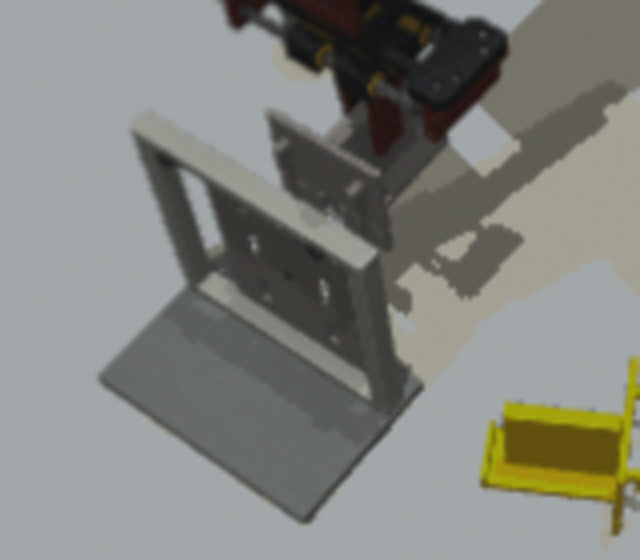

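Call:
apply_moves --pt "255 0.5 -3 -0.3 0 0 0" --pt "255 0.5 -6 -0.4 0 0 0" --pt "255 0.5 -6 -0.3 0 0 0" --pt "255 0.5 -6 0 0 0 0" --pt "255 0 -4 0 0 0 0" --pt "255 0 -3 0 0 0 0" --pt "255 0 -2 0 0 0 0" --pt "255 0 0 0 0 0 0"

```text
t: 12.45
ee_pos: [559.9, -134.1, 147.3]
orientation: [-1.226, 1.199, 1.225]
ft_force: [-0.4, 0.6, -2.8]
width: 12.2
```

```bash
python3 - <<'E'
from h import *
o=where(); snap('scene','s6');snap('top','t6')
a=cv2.resize(cv2.imread('pics/s6.png')[120:220,140:240],(500,500),interpolation=cv2.INTER_CUBIC)
b=cv2.resize(cv2.imread('pics/t6.png')[150:210,290:350],(300,300),interpolation=cv2.INTER_CUBIC); b=np.vstack([b,np.zeros((200,300,3),np.uint8)])
cv2.imwrite('pics/s6b.png',cv2.convertScaleAbs(np.hstack([a,b]),alpha=1.5))
E
```

```text
t 12.45 local x -64.79 y -0.38 gripz 155.39 yawerr deg -0.03 tilt [ 0.0002 -0.0002] -0.0003 F [-0.4  0.6 -2.8] M [ 0.07 -0.07  0.04] w 12.22
```

View pics/s6b.png

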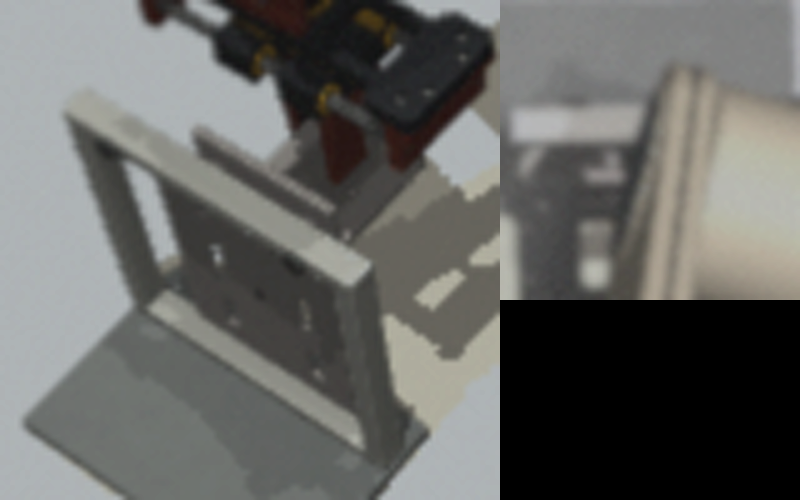

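Call:
apply_moves --pt "255 0 -0.5 0.2 0 0 0" --pt "255 0 -0.5 0.2 0 0 0" --pt "255 0 -0.5 0 0 0 0" --pt "255 0 -0.5 0 0 0 0" --pt "255 0 -0.5 0 0 0 0" --pt "255 0 0 0 0 0 0" --pt "255 0 0 0 0 0 0" --pt "255 0 0 0 0 0 0"

```text
t: 13.55
ee_pos: [562.4, -133.6, 147.3]
orientation: [-1.226, 1.199, 1.225]
ft_force: [-0.4, -0.3, -2.1]
width: 11.4
```

Call:
apply_moves --pt "255 0 -0.3 0 0 0 0" --pt "255 0 -0.3 0 0 0 0" --pt "255 0 -0.3 0 0 0 0" --pt "255 0 -0.3 0 0 0 0" --pt "255 0 0 0 0 0 0" --pt "255 0 0 0 0 0 0" --pt "255 0 0 0 0 0 0" --pt "255 0 0 0 0 0 0"

```text
t: 14.55
ee_pos: [563.6, -133.6, 147.3]
orientation: [-1.226, 1.199, 1.225]
ft_force: [-0.0, 0.4, -1.5]
width: 12.1
```

```bash
python3 - <<'E'
from h import *
o=where()
E
```

```text
t 14.55 local x -61.14 y 0.04 gripz 155.38 yawerr deg -0.03 tilt [ 0.0002 -0.0002] -0.0002 F [-0.   0.4 -1.5] M [ 0.02 -0.15  0.08] w 12.12
```

Call:
apply_moves --pt "255 0 -0.3 0 0 0 0" --pt "255 0 -0.3 0 0 0 0" --pt "255 0 -0.3 0 0 0 0" --pt "255 0 -0.3 0 0 0 0" --pt "255 0 0 0 0 0 0" --pt "255 0 0 0 0 0 0" --pt "255 0 0 0 0 0 0" --pt "255 0 0 0 0 0 0"

```text
t: 15.55
ee_pos: [564.8, -133.6, 147.3]
orientation: [-1.226, 1.199, 1.225]
ft_force: [0.7, 0.6, -2.2]
width: 11.7
```

Call:
apply_moves --pt "255 0 -0.2 0 0 0 0" --pt "255 0 -0.2 0 0 0 0" --pt "255 0 -0.2 0 0 0 0" --pt "255 0 -0.2 0 0 0 0" --pt "255 0 0 0 0 0 0" --pt "255 0 0 0 0 0 0" --pt "255 0 0 0 0 0 0" --pt "255 0 0 0 0 0 0"

```text
t: 16.55
ee_pos: [565.6, -133.6, 147.3]
orientation: [-1.226, 1.198, 1.225]
ft_force: [-0.1, 0.5, -2.4]
width: 11.8
```

```bash
python3 - <<'E'
from h import *
o=where()
E
```

```text
t 16.55 local x -59.11 y -0.00 gripz 155.40 yawerr deg -0.03 tilt [ 0.0003 -0.0002] -0.0002 F [-0.1  0.5 -2.4] M [ 0.07 -0.1  -0.05] w 11.81
```

Call:
apply_moves --pt "255 0 -0.2 0 0 0 0" --pt "255 0 -0.2 0 0 0 0" --pt "255 0 -0.2 0 0 0 0" --pt "255 0 -0.2 0 0 0 0" --pt "255 0 -0.2 0 0 0 0" --pt "255 0 0 0 0 0 0" --pt "255 0 0 0 0 0 0" --pt "255 0 0 0 0 0 0"

```text
t: 17.55
ee_pos: [566.6, -133.5, 147.3]
orientation: [-1.226, 1.199, 1.225]
ft_force: [-0.4, -0.3, -2.5]
width: 12.2
```

Call:
apply_moves --pt "255 0 -0.2 0 0 0 0" --pt "255 0 -0.2 0 0 0 0" --pt "255 0 -0.2 0 0 0 0" --pt "255 0 -0.2 0 0 0 0" --pt "255 0 -0.2 0 0 0 0" --pt "255 0 0 0 0 0 0" --pt "255 0 0 0 0 0 0" --pt "255 0 0 0 0 0 0"

```text
t: 18.55
ee_pos: [567.6, -133.5, 147.3]
orientation: [-1.226, 1.199, 1.225]
ft_force: [-0.7, -0.1, -2.3]
width: 11.4
```

```bash
python3 - <<'E'
from h import *
o=where()
E
```

```text
t 18.55 local x -57.12 y 0.02 gripz 155.42 yawerr deg -0.03 tilt [ 0.0003 -0.0002] -0.0002 F [-0.7 -0.1 -2.3] M [ 0.   -0.13  0.06] w 11.41
```

Call:
apply_moves --pt "255 0 -0.2 0 0 0 0" --pt "255 0 -0.2 0 0 0 0" --pt "255 0 -0.2 0 0 0 0" --pt "255 0 -0.2 0 0 0 0" --pt "255 0 -0.2 0 0 0 0" --pt "255 0 -0.2 0 0 0 0" --pt "255 0 -0.2 0 0 0 0" --pt "255 0 0 0 0 0 0"

```text
t: 19.55
ee_pos: [569.0, -133.5, 147.3]
orientation: [-1.226, 1.199, 1.225]
ft_force: [-0.5, -0.5, -3.0]
width: 11.9
```

Call:
apply_moves --pt "255 0 -0.2 0 0 0 0" --pt "255 0 -0.2 0 0 0 0" --pt "255 0 -0.2 0 0 0 0" --pt "255 0 -0.2 0 0 0 0" --pt "255 0 -0.2 0 0 0 0" --pt "255 0 -0.2 0 0 0 0" --pt "255 0 -0.2 0 0 0 0" --pt "255 0 0 0 0 0 0"

```text
t: 20.55
ee_pos: [570.4, -133.4, 147.3]
orientation: [-1.226, 1.199, 1.225]
ft_force: [-0.7, -0.4, -2.1]
width: 11.7
```

```bash
python3 - <<'E'
from h import *
o=where()
E
```

```text
t 20.55 local x -54.33 y 0.02 gripz 155.38 yawerr deg -0.03 tilt [ 0.0002 -0.0002] -0.0002 F [-0.7 -0.4 -2.1] M [ 0.04 -0.08 -0.01] w 11.70
```

Call:
apply_moves --pt "255 0 -0.4 0 0 0 0" --pt "255 0 -0.4 0 0 0 0" --pt "255 0 -0.4 0 0 0 0" --pt "255 0 -0.4 0 0 0 0" --pt "255 0 -0.2 0 0 0 0" --pt "255 0 -0.2 0 0 0 0" --pt "255 0 0 0 0 0 0" --pt "255 0 0 0 0 0 0"

```text
t: 21.55
ee_pos: [572.4, -133.4, 147.3]
orientation: [-1.226, 1.199, 1.225]
ft_force: [0.4, -0.9, -1.4]
width: 11.8
```

Call:
apply_moves --pt "255 0 -0.2 0 0 0 0" --pt "255 0 -0.2 0 0 0 0" --pt "255 0 -0.2 0 0 0 0" --pt "255 0 -0.2 0 0 0 0" --pt "255 0 0 0 0 0 0" --pt "255 0 0 0 0 0 0" --pt "255 0 0 0 0 0 0" --pt "255 0 0 0 0 0 0"

```text
t: 22.55
ee_pos: [573.2, -133.4, 147.3]
orientation: [-1.226, 1.198, 1.225]
ft_force: [0.5, 0.6, -1.7]
width: 11.3
```

```bash
python3 - <<'E'
from h import *
o=where()
E
```

```text
t 22.55 local x -51.51 y 0.02 gripz 155.39 yawerr deg -0.03 tilt [ 0.0003 -0.0002] -0.0002 F [ 0.5  0.6 -1.7] M [-0.01 -0.11  0.01] w 11.30
```

Call:
apply_moves --pt "255 0 -0.2 0 0 0 0" --pt "255 0 -0.2 0 0 0 0" --pt "255 0 -0.2 0 0 0 0" --pt "255 0 -0.2 0 0 0 0" --pt "255 0 0 0 0 0 0" --pt "255 0 0 0 0 0 0" --pt "255 0 0 0 0 0 0" --pt "255 0 0 0 0 0 0"

```text
t: 23.55
ee_pos: [573.9, -133.4, 147.3]
orientation: [-1.226, 1.199, 1.226]
ft_force: [-0.7, -0.4, -1.1]
width: 11.6
```

```bash
python3 - <<'E'
from h import *
o=where()
E
```

```text
t 23.55 local x -50.86 y 0.02 gripz 155.36 yawerr deg -0.03 tilt [-0.     -0.0002] -0.0002 F [-0.7 -0.4 -1.1] M [0.01 0.08 0.06] w 11.55
```

Call:
apply_moves --pt "255 0 -0.2 0 0 0 0" --pt "255 0 -0.2 0 0 0 0" --pt "255 0 0 0 0 0 0" --pt "255 0 0 0 0 0 0" --pt "255 0 0 0 0 0 0" --pt "255 0 0 0 0 0 0" --pt "255 0 0 0 0 0 0" --pt "255 0 0 0 0 0 0"

```text
t: 24.55
ee_pos: [573.8, -133.3, 147.2]
orientation: [-1.225, 1.199, 1.226]
ft_force: [-5.6, -1.2, 1.1]
width: 12.0
```

```bash
python3 - <<'E'
from h import *
o=where()
E
```

```text
t 24.55 local x -50.88 y 0.03 gripz 155.30 yawerr deg -0.03 tilt [-0.0008 -0.0001] -0.0001 F [-5.6 -1.2  1.1] M [-0.04  0.54  0.01] w 12.02
```

Call:
apply_moves --pt "255 0 0.2 0 0 0 0" --pt "255 0.3 0 0 0 0 0" --pt "255 0.3 0 0 0 0 0" --pt "255 0.3 0 0 0 0 0" --pt "255 0.3 0 0 0 0 0" --pt "255 0.3 0 0 0 0 0" --pt "255 0.3 0 0 0 0 0" --pt "255 0 0 0 0 0 0"

```text
t: 25.55
ee_pos: [573.9, -133.3, 145.8]
orientation: [-1.226, 1.199, 1.226]
ft_force: [-6.2, -0.8, 1.5]
width: 11.6
```

```bash
python3 - <<'E'
from h import *
o=where()
E
```

```text
t 25.55 local x -50.84 y 0.09 gripz 153.87 yawerr deg -0.03 tilt [-0.0003 -0.0001] -0.0001 F [-6.2 -0.8  1.5] M [0.07 0.75 0.03] w 11.65
```

Call:
apply_moves --pt "255 0.3 0 0 0 0 0" --pt "255 0.3 0 0 0 0 0" --pt "255 0.3 0 0 0 0 0" --pt "255 0.3 0 0 0 0 0" --pt "255 0.3 0 0 0 0 0" --pt "255 0.3 0 0 0 0 0" --pt "255 0 0 0 0 0 0" --pt "255 0 0 0 0 0 0"

```text
t: 26.55
ee_pos: [573.8, -133.4, 145.0]
orientation: [-1.226, 1.199, 1.226]
ft_force: [-10.3, -0.0, 12.6]
width: 12.2
```

```bash
python3 - <<'E'
from h import *
o=where()
E
```

```text
t 26.55 local x -50.89 y 0.01 gripz 153.12 yawerr deg -0.03 tilt [-0.0002 -0.0003] -0.0003 F [-10.3  -0.   12.6] M [0.21 1.32 0.02] w 12.24
```

The reading stalls at grip z of about 153.1, which could be the lip on the slot's bottom edge or just the ball. I'll raise clear of the ball and feel for the true flush depth.

Call:
apply_moves --pt "255 -1 0 0 0 0 0" --pt "255 -1 0 0 0 0 0" --pt "255 -1 0 0 0 0 0" --pt "255 -1 0 0 0 0 0" --pt "255 -1 0 0 0 0 0" --pt "255 0 0 0 0 0 0" --pt "255 0 0 0 0 0 0" --pt "255 0 0 0 0 0 0"

```text
t: 27.55
ee_pos: [573.8, -133.2, 148.5]
orientation: [-1.225, 1.199, 1.226]
ft_force: [-5.1, -0.1, -5.0]
width: 12.0
```

```bash
python3 - <<'E'
from h import *
o=where()
E
```

```text
t 27.55 local x -50.89 y 0.14 gripz 156.55 yawerr deg -0.03 tilt [-0.0006 -0.    ] 0.0 F [-5.1 -0.1 -5. ] M [0.1  0.79 0.06] w 12.01
```

```bash
python3 - <<'E'
from h import *
o=np.load('w1.npy',allow_pickle=True).item()
for v in(500,532,570):
    a=ray('wrist',(145+100,110+v/4),200,o);b=ray('wrist',(145+100,110+v/4),150,o)
    for X in (616,618,620,622,624,634,640):
        t=(X-a[0])/(b[0]-a[0]); print(v,X,(a+t*(b-a))[2].round(1),end=' | ')
    print()
E
```

```text
500 616 184.3 | 500 618 183.2 | 500 620 182.0 | 500 622 180.9 | 500 624 179.7 | 500 634 173.9 | 500 640 170.5 | 
532 616 193.0 | 532 618 191.9 | 532 620 190.8 | 532 622 189.7 | 532 624 188.6 | 532 634 183.1 | 532 640 179.8 | 
570 616 202.8 | 570 618 201.8 | 570 620 200.8 | 570 622 199.8 | 570 624 198.8 | 570 634 193.7 | 570 640 190.6 |
```

Call:
apply_moves --pt "255 1 0.1 0 0 0 0" --pt "255 1 0.1 0 0 0 0" --pt "255 1 0 0 0 0 0" --pt "255 1 0 0 0 0 0" --pt "255 0.5 0 0 0 0 0" --pt "255 0.5 0 0 0 0 0" --pt "255 0.3 0 0 0 0 0" --pt "255 0 0 0 0 0 0"

```text
t: 28.55
ee_pos: [573.9, -133.5, 145.2]
orientation: [-1.226, 1.199, 1.225]
ft_force: [-10.8, 1.6, 11.1]
width: 12.0
```

```bash
python3 - <<'E'
from h import *
o=where()
E
```

```text
t 28.55 local x -50.83 y -0.17 gripz 153.26 yawerr deg -0.03 tilt [ 0.0004 -0.0006] -0.0006 F [-10.8   1.6  11.1] M [0.16 1.65 0.04] w 11.97
```

Call:
apply_moves --pt "255 0.2 0 0 0 0 0" --pt "255 0.2 0 0 0 0 0" --pt "255 0.2 0 0 0 0 0" --pt "255 0 0 0 0 0 0" --pt "255 0 0 0 0 0 0" --pt "255 0 0 0 0 0 0" --pt "255 0 0 0 0 0 0" --pt "255 0 0 0 0 0 0"

```text
t: 29.55
ee_pos: [573.9, -133.6, 145.0]
orientation: [-1.226, 1.199, 1.225]
ft_force: [-12.8, 1.7, 15.4]
width: 11.9
```

```bash
python3 - <<'E'
from h import *
o=where()
E
```

```text
t 29.55 local x -50.82 y -0.20 gripz 153.10 yawerr deg -0.03 tilt [ 0.0006 -0.0006] -0.0006 F [-12.8   1.7  15.4] M [ 0.22  1.82 -0.  ] w 11.86
```

```bash
python3 - <<'E'
from h import *
o,im=snap('wrist','w7')
a=cv2.imread('pics/w5.png',0).astype(np.float32);b=cv2.imread('pics/w7.png',0).astype(np.float32)
# regions (512 scale): rib back end, arm back edge
for nm,(u0,u1,v0,v1) in dict(rib=(236,270,165,230),arm=(214,295,142,162),ribedge=(240,268,196,214)).items():
    A=a[v0:v1,u0:u1];best=None
    s,_=cv2.phaseCorrelate(A,b[v0:v1,u0:u1],cv2.createHanningWindow((u1-u0,v1-v0),cv2.CV_32F)); print(nm,s,_)
# predicted shift for bracket slipping up 2mm / pitch 1deg
I=dict(orientation=np.zeros(3),ee_pos=np.zeros(3))
def P(lx,lz,ly=0): return [-(lz),-lx,ly] # tool coords: x down, y=-fwd ; z rel TCP up
for nm,lx,lz in[('ribedge',-32,8.1+18),('armback',-46,8.1-55)]:
    p0=proj('wrist',[P(lx,lz)],I)[0]; p1=proj('wrist',[P(lx,lz+2)],I)[0]
    th=np.radians(1); gx,gz=0,11; dx,dz=lx-gx,lz-gz; # front up pitch
    p2=proj('wrist',[P(gx+dx*np.cos(th)-dz*np.sin(th),gz+dz*np.cos(th)+dx*np.sin(th))],I)[0]
    print(nm,p0,'slip2',p1-p0,'pitch1',p2-p0)
c=np.hstack([cv2.imread('pics/w5.png')[130:250,200:310],cv2.imread('pics/w7.png')[130:250,200:310]])
cv2.imwrite('pics/w7b.png',cv2.resize(c,None,fx=3.5,fy=3.5,interpolation=cv2.INTER_CUBIC))
snap('scene','s7'); d=cv2.imread('pics/s7.png')[120:220,140:240]; cv2.imwrite('pics/s7b.png',cv2.convertScaleAbs(cv2.resize(d,(600,600),interpolation=cv2.INTER_CUBIC),alpha=1.6))
E
```

```text
rib (0.20444899488288115, 0.1732539488852325) 0.5345704989668764
arm (0.7531869594437453, 0.39764234212700167) 0.9992501235302583
ribedge (-0.13851926950846405, 0.1326353328890999) 1.0907829019758437
ribedge [255.29601737 205.53832884] slip2 [0.0341652  1.50445818] pitch1 [-0.00841629 -1.00117692]
armback [254.50514462 147.9151314 ] slip2 [0.0152303  0.44684467] pitch1 [-0.00736088  1.4438678 ]
```

View pics/w7b.png

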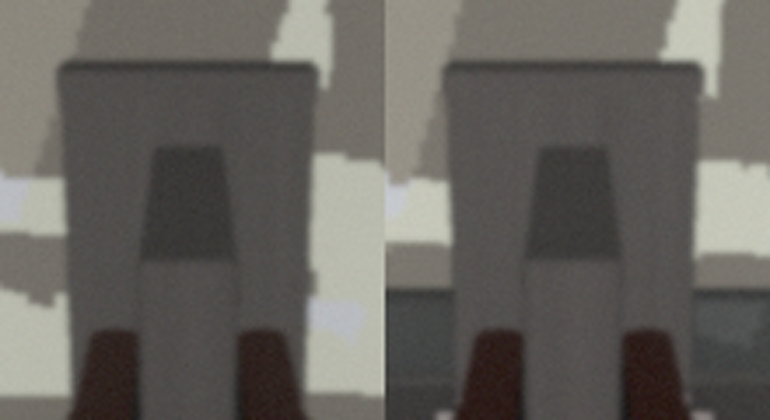

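View pics/s7b.png

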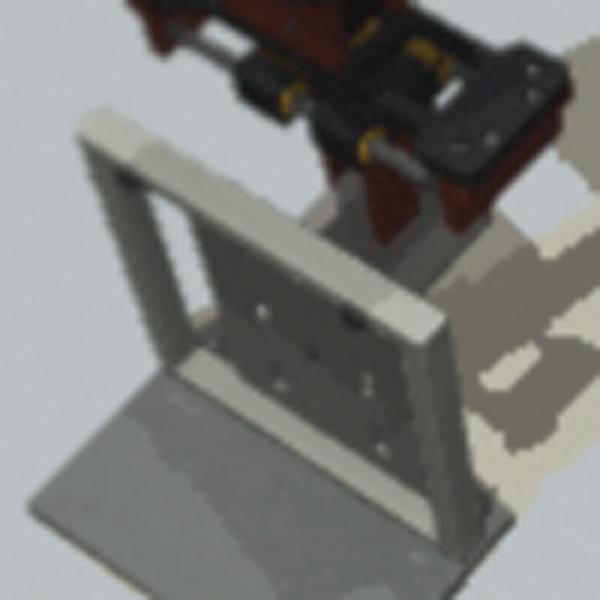

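Call:
apply_moves --pt "255 0 0.2 0 0 0 0" --pt "255 0 0.2 0 0 0 0" --pt "255 0.2 0 0 0 0 0" --pt "255 0.2 0 0 0 0 0" --pt "255 0 0 0 0 0 0" --pt "255 0 0 0 0 0 0" --pt "255 0 0 0 0 0 0" --pt "255 0 0 0 0 0 0"

```text
t: 30.65
ee_pos: [573.8, -133.6, 144.9]
orientation: [-1.227, 1.198, 1.224]
ft_force: [-13.3, 0.9, 16.0]
width: 11.7
```

```bash
python3 - <<'E'
from h import *
o=where()
E
```

```text
t 30.65 local x -50.88 y -0.19 gripz 152.98 yawerr deg -0.03 tilt [ 0.0014 -0.0007] -0.0007 F [-13.3   0.9  16. ] M [0.31 1.79 0.02] w 11.72
```

Call:
apply_moves --pt "255 0 0.3 0 0 0 0" --pt "255 0 0.3 0 0 0 0" --pt "255 0.2 0 0 0 0 0" --pt "255 0.2 0 0 0 0 0" --pt "255 0.2 0 0 0 0 0" --pt "255 0 0 0 0 0 0" --pt "255 0 0 0 0 0 0" --pt "255 0 0 0 0 0 0"

```text
t: 31.65
ee_pos: [573.7, -133.6, 144.7]
orientation: [-1.227, 1.197, 1.223]
ft_force: [-11.9, 2.3, 20.0]
width: 12.1
```

```bash
python3 - <<'E'
from h import *
o=where()
E
```

```text
t 31.65 local x -50.98 y -0.22 gripz 152.81 yawerr deg -0.03 tilt [ 0.0025 -0.0008] -0.0009 F [-11.9   2.3  20. ] M [0.41 1.64 0.  ] w 12.06
```

Call:
apply_moves --pt "255 0 0.3 0.1 0 0 0" --pt "255 0 0.3 0.1 0 0 0" --pt "255 0 0.2 0 0 0 0" --pt "255 0 0 0 0 0 0" --pt "255 0 0 0 0 0 0" --pt "255 0 0 0 0 0 0" --pt "255 0 0 0 0 0 0" --pt "255 0 0 0 0 0 0"

```text
t: 32.65
ee_pos: [573.7, -133.6, 144.7]
orientation: [-1.228, 1.196, 1.222]
ft_force: [-9.9, 0.5, 15.3]
width: 11.7
```

```bash
python3 - <<'E'
from h import *
o=where()
E
```

```text
t 32.65 local x -51.07 y -0.22 gripz 152.75 yawerr deg -0.04 tilt [ 0.004  -0.0011] -0.0012 F [-9.9  0.5 15.3] M [0.3  1.17 0.02] w 11.75
```

Call:
apply_moves --pt "255 0.2 0.2 0 0 0 0" --pt "255 0.2 0.2 0 0 0 0" --pt "255 0.2 0 0 0 0 0" --pt "255 0.2 0 0 0 0 0" --pt "255 0 0 0 0 0 0" --pt "255 0 0 0 0 0 0" --pt "255 0 0 0 0 0 0" --pt "255 0 0 0 0 0 0"

```text
t: 33.65
ee_pos: [573.6, -133.6, 144.4]
orientation: [-1.229, 1.196, 1.221]
ft_force: [-10.4, 1.9, 19.8]
width: 12.1
```

```bash
python3 - <<'E'
from h import *
o=where()
E
```

```text
t 33.65 local x -51.13 y -0.22 gripz 152.54 yawerr deg -0.03 tilt [ 0.0049 -0.0012] -0.0013 F [-10.4   1.9  19.8] M [0.43 1.23 0.07] w 12.07
```

```bash
python3 - <<'E'
from h import *
o,im=snap('wrist','w8'); snap('scene','s8')
a=cv2.imread('pics/w5.png',0).astype(np.float32)
def edge(img,u0,u1,v0,v1):
    p=cv2.GaussianBlur(img,(1,3),0)[v0:v1,u0:u1].mean(1); g=np.abs(np.diff(p)); 
    k=g.argmax(); s=slice(max(k-2,0),k+3); w=g[s]-g[s].min(); return v0+.5+(np.arange(len(g))[s]*w).sum()/w.sum()
for f in('w5','w7','w8'):
    b=cv2.imread(f'pics/{f}.png',0).astype(np.float32)
    print(f,'ribedge',edge(b,243,264,198,212).round(2),'ribbottom',edge(b,246,260,165,180).round(2),'armtop?',edge(b,225,285,143,156).round(2))
d=np.hstack([cv2.resize(cv2.imread(f'pics/{f}.png')[135:200,165:230],(390,390),interpolation=cv2.INTER_CUBIC) for f in('s7','s8')])
cv2.imwrite('pics/s8b.png',cv2.convertScaleAbs(d,alpha=2))
E
```

```text
w5 ribedge 204.05 ribbottom 171.31 armtop? 146.76
w7 ribedge 203.87 ribbottom 171.32 armtop? 146.78
w8 ribedge 203.8 ribbottom 171.75 armtop? 146.76
```

View pics/s8b.png

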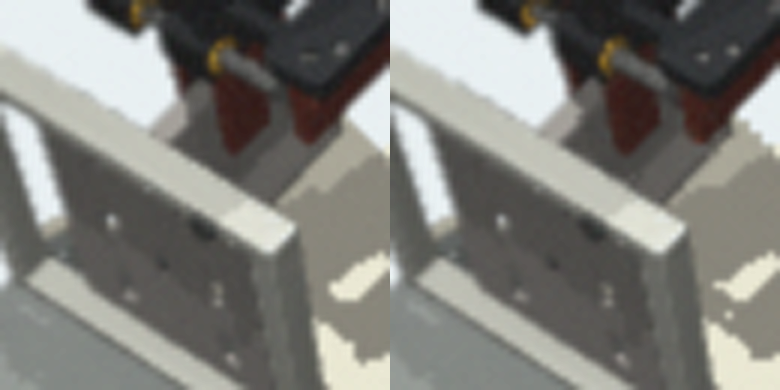

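Call:
apply_moves --pt "255 -1.1 0 0 0 0 0" --pt "255 -1.1 0 0 0 0 0" --pt "255 -1.1 0 0 0 0 0" --pt "255 -1.1 0 0 0 0 0" --pt "255 -1.1 -0.5 0 0 0 0" --pt "255 0 -0.5 0 0 0 0" --pt "255 0 -0.5 0 0 0 0" --pt "255 0 0 0 0 0 0"

```text
t: 34.75
ee_pos: [573.3, -133.2, 146.4]
orientation: [-1.226, 1.199, 1.225]
ft_force: [0.5, 0.1, -2.7]
width: 12.0
```

```bash
python3 - <<'E'
from h import *
o=where()
E
```

```text
t 34.75 local x -51.39 y 0.21 gripz 154.46 yawerr deg -0.03 tilt [ 0.0002 -0.0002] -0.0002 F [ 0.5  0.1 -2.7] M [ 0.04 -0.1  -0.03] w 12.04
```

Call:
apply_moves --pt "255 0 -0.3 0 0 0 0" --pt "255 0 -0.3 0 0 0 0" --pt "255 0 -0.3 0 0 0 0" --pt "255 0 -0.3 0 0 0 0" --pt "255 0 -0.3 0 0 0 0" --pt "255 0 -0.2 0 0 0 0" --pt "255 0 0 0 0 0 0" --pt "255 0 0 0 0 0 0"

```text
t: 35.75
ee_pos: [573.9, -133.1, 146.3]
orientation: [-1.225, 1.2, 1.227]
ft_force: [-6.3, -0.6, 0.3]
width: 11.7
```

```bash
python3 - <<'E'
from h import *
o=where()
E
```

```text
t 35.75 local x -50.86 y 0.27 gripz 154.40 yawerr deg -0.03 tilt [-0.002  0.   ] 0.0001 F [-6.3 -0.6  0.3] M [0.01 0.64 0.03] w 11.72
```

Call:
apply_moves --pt "255 0 0.4 0 0 0 0.1" --pt "255 0 0.4 0 0 0 0.1" --pt "255 0.6 0.4 0 0 0 0.1" --pt "255 0.6 0 0 0 0 0" --pt "255 0.6 0 0 0 0 0" --pt "255 0.6 0 0 0 0 0" --pt "255 0.4 0 0 0 0 0" --pt "255 0 0 0 0 0 0"

```text
t: 36.75
ee_pos: [573.9, -133.2, 145.1]
orientation: [-1.224, 1.202, 1.229]
ft_force: [-9.4, 1.2, 11.9]
width: 11.9
```

```bash
python3 - <<'E'
from h import *
o=where()
E
```

```text
t 36.75 local x -50.84 y 0.19 gripz 153.19 yawerr deg -0.03 tilt [-0.0045 -0.0005] -0.0004 F [-9.4  1.2 11.9] M [0.22 1.01 0.01] w 11.85
```

Call:
apply_moves --pt "255 0.2 0.2 0.6 0 0 0" --pt "255 0.2 0 -1.2 0 0 0" --pt "255 0.2 0.2 1.2 0 0 0" --pt "255 0.2 0 -1.2 0 0 0" --pt "255 0 0 1.2 0 0 0" --pt "255 0 0 -1.2 0 0 0" --pt "255 0 0 0.6 0 0 0" --pt "255 0 0 0 0 0 0"

```text
t: 37.75
ee_pos: [573.8, -133.6, 144.3]
orientation: [-1.225, 1.202, 1.228]
ft_force: [-8.1, -0.7, 9.9]
width: 12.0
```

```bash
python3 - <<'E'
from h import *
o=where()
E
```

```text
t 37.75 local x -50.90 y -0.21 gripz 152.42 yawerr deg -0.03 tilt [-0.0037 -0.0012] -0.0011 F [-8.1 -0.7  9.9] M [-0.16  0.92  0.02] w 12.04
```

Dithering worked: it slid to 152.4 with less force, so the resistance is ball friction. Continuing down the same way.

Call:
apply_moves --pt "255 0.2 0 0.6 0 0 0" --pt "255 0.2 0 -1.2 0 0 0" --pt "255 0.2 0 1.2 0 0 0" --pt "255 0.2 0 -1.2 0 0 0" --pt "255 0.2 0 1.2 0 0 0" --pt "255 0.2 0 -1.2 0 0 0" --pt "255 0 0 1.2 0 0 0" --pt "255 0 0 -0.6 0 0 0"

```text
t: 38.75
ee_pos: [572.4, -132.9, 141.4]
orientation: [-1.222, 1.204, 1.231]
ft_force: [-5.6, 1.6, 0.3]
width: 11.6
```

```bash
python3 - <<'E'
from h import *
o=where()
E
```

```text
t 38.75 local x -52.32 y 0.50 gripz 149.49 yawerr deg -0.04 tilt [-0.0073  0.0003] 0.0004 F [-5.6  1.6  0.3] M [0.46 1.07 0.09] w 11.59
```

Call:
apply_moves --pt "255 0.5 0 0 0 0 -0.1" --pt "255 0.8 0 0 0 0 -0.1" --pt "255 0.8 0 0 0 0 -0.1" --pt "255 0.8 0 0 0 0 0" --pt "255 0.8 0 0 0 0 0" --pt "255 0.8 0 0 0 0 0" --pt "255 0.8 0 0 0 0 0" --pt "255 0 0 0 0 0 0"

```text
t: 39.75
ee_pos: [572.6, -133.0, 135.7]
orientation: [-1.225, 1.2, 1.227]
ft_force: [-4.5, 0.1, -3.7]
width: 12.0
```

```bash
python3 - <<'E'
from h import *
o=where()
E
```

```text
t 39.75 local x -52.12 y 0.44 gripz 143.77 yawerr deg -0.03 tilt [-0.0017  0.0002] 0.0003 F [-4.5  0.1 -3.7] M [0.01 1.01 0.01] w 11.97
```

Moving freely at 143.8. On to home, about 139.

Call:
apply_moves --pt "255 0.7 -0.2 0 0 0 0" --pt "255 0.7 -0.2 0 0 0 0" --pt "255 0.7 -0.2 0 0 0 0" --pt "255 0.6 0 0 0 0 0" --pt "255 0.5 0 0 0 0 0" --pt "255 0.5 0 0 0 0 0" --pt "255 0.4 0 0 0 0 0" --pt "255 0 0 0 0 0 0"

```text
t: 40.75
ee_pos: [574.0, -133.2, 132.7]
orientation: [-1.226, 1.198, 1.225]
ft_force: [-6.9, 0.4, -1.9]
width: 12.1
```

```bash
python3 - <<'E'
from h import *
o=where()
E
```

```text
t 40.75 local x -50.71 y 0.18 gripz 140.78 yawerr deg -0.03 tilt [ 0.0006 -0.0003] -0.0003 F [-6.9  0.4 -1.9] M [0.12 0.89 0.03] w 12.13
```

Call:
apply_moves --pt "255 0.3 0.1 0 0 0 0" --pt "255 0.3 0.1 0 0 0 0" --pt "255 0.3 0.1 0 0 0 0" --pt "255 0.3 0 0 0 0 0" --pt "255 0.3 0 0 0 0 0" --pt "255 0.3 0 0 0 0 0" --pt "255 0 0 0 0 0 0" --pt "255 0 0 0 0 0 0"

```text
t: 41.75
ee_pos: [574.0, -133.4, 131.5]
orientation: [-1.227, 1.198, 1.224]
ft_force: [-7.4, 0.1, 1.9]
width: 11.5
```

```bash
python3 - <<'E'
from h import *
o=where()
E
```

```text
t 41.75 local x -50.67 y 0.00 gripz 139.59 yawerr deg -0.04 tilt [ 0.0016 -0.0007] -0.0007 F [-7.4  0.1  1.9] M [0.11 0.81 0.  ] w 11.54
```

Call:
apply_moves --pt "255 0.3 0.1 0 0 0 0" --pt "255 0.3 0.1 0 0 0 0" --pt "255 0.3 0 0.3 0 0 0" --pt "255 0 0 -0.6 0 0 0" --pt "255 0 0 0.3 0 0 0" --pt "255 0 0 0 0 0 0" --pt "255 0 0 0 0 0 0" --pt "255 0 0 0 0 0 0"

```text
t: 42.75
ee_pos: [574.1, -133.4, 130.8]
orientation: [-1.227, 1.198, 1.224]
ft_force: [-8.4, 0.2, 3.9]
width: 12.2
```

```bash
python3 - <<'E'
from h import *
o=where(); print(loc(0,0))
E
```

```text
t 42.75 local x -50.66 y -0.05 gripz 138.91 yawerr deg -0.04 tilt [ 0.0021 -0.0007] -0.0008 F [-8.4  0.2  3.9] M [0.15 0.77 0.02] w 12.23
[np.float64(624.7), np.float64(-132.2)]
```

Call:
apply_moves --pt "255 -0.2 0.3 0 0 0 0" --pt "255 -0.2 0.2 0 0 0 0" --pt "255 0 0 0 0 0 0" --pt "120 0 0 0 0 0 0" --pt "120 0 0 0 0 0 0" --pt "120 0 0 0 0 0 0" --pt "120 0 0 0 0 0 0" --pt "120 0 0 0 0 0 0"

```text
t: 43.75
ee_pos: [573.0, -133.2, 130.0]
orientation: [-1.226, 1.198, 1.225]
ft_force: [-1.5, 0.2, -0.5]
width: 46.3
```

```bash
python3 - <<'E'
from h import *
o=where(); snap('wrist','w9')
im=cv2.imread('pics/w9.png'); cv2.imwrite('pics/w9b.png',cv2.convertScaleAbs(cv2.resize(im,(800,600),interpolation=cv2.INTER_CUBIC),alpha=1.3))
E
```

```text
t 43.75 local x -51.68 y 0.22 gripz 138.08 yawerr deg -0.03 tilt [ 0.0004 -0.0002] -0.0003 F [-1.5  0.2 -0.5] M [ 0.07 -0.15 -0.02] w 46.35
```

View pics/w9b.png

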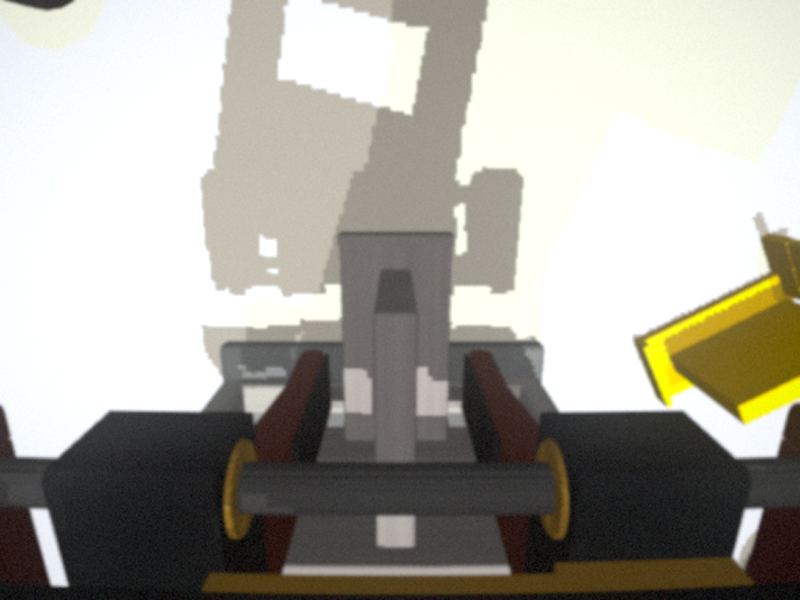

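Released, with the fingers clear on both sides (46 mm) and the bracket hanging. Withdrawing up and back.

Call:
apply_moves --pt "120 -5 0 0 0 0 0" --pt "120 -10 0 0 0 0 0" --pt "120 -15 0 0 0 0 0" --pt "120 -20 0 0 0 0 0" --pt "120 -20 5 0 0 0 0" --pt "120 -20 15 0 0 0 0" --pt "120 -10 15 0 0 0 0" --pt "120 0 10 0 0 0 0"

```text
t: 44.8
ee_pos: [527.3, -134.3, 231.0]
orientation: [-1.227, 1.198, 1.224]
ft_force: [0.9, -0.1, -1.0]
width: 46.6
```

Call:
apply_moves --pt "120 0 15 0 0 0 0" --pt "120 0 15 0 0 0 0" --pt "120 0 0 0 0 0 0" --pt "120 0 0 0 0 0 0" --pt "120 0 0 0 0 0 0" --pt "120 0 0 0 0 0 0" --pt "120 0 0 0 0 0 0" --pt "120 0 0 0 0 0 0"

```text
t: 45.8
ee_pos: [498.0, -134.8, 229.9]
orientation: [-1.226, 1.198, 1.226]
ft_force: [-0.6, -0.2, -0.0]
width: 46.6
```

```bash
python3 - <<'E'
from h import *
o=where(); 
o,_=snap('wrist','w10'); snap('scene','s10')
im=cv2.imread('pics/w10.png'); a=cv2.resize(im,(450,338),interpolation=cv2.INTER_CUBIC); b=cv2.resize(cv2.imread('pics/s10.png')[120:230,130:240],(338,338),interpolation=cv2.INTER_CUBIC)
cv2.imwrite('pics/w10b.png',cv2.convertScaleAbs(np.hstack([a,b]),alpha=1.4))
np.save('w10.npy',o,allow_pickle=True)
E
```

```text
t 45.8 local x -126.72 y 0.33 gripz 238.03 yawerr deg -0.03 tilt [ 0.0002 -0.0002] -0.0002 F [-0.6 -0.2 -0. ] M [ 0.08 -0.12  0.03] w 46.64
```

View pics/w10b.png

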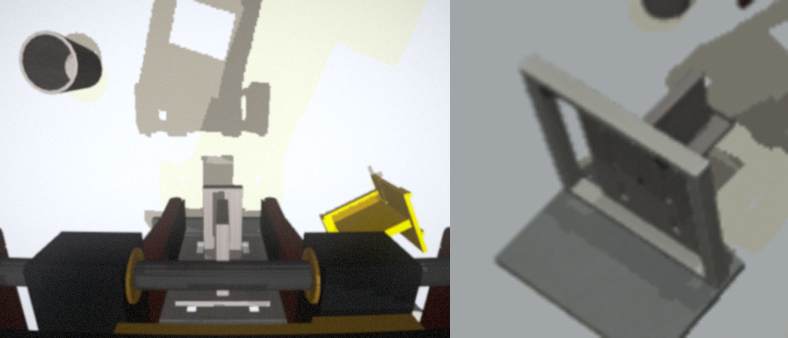

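```bash
python3 - <<'E'
from h import *
o=np.load('w10.npy',allow_pickle=True).item()
for z in (139,142,146,155): 
    P=[[*loc(-50.8-32,0),z+18],[*loc(-50.8-46,0),z-48],[*loc(-50.8-46,0),z-55]]
    print(z,proj('wrist',P,o).round(1).tolist())
im=cv2.imread('pics/w10.png')[205:270,215:290]; cv2.imwrite('pics/w10c.png',cv2.convertScaleAbs(cv2.resize(im,(600,520),interpolation=cv2.INTER_CUBIC),alpha=1.2))
E
```

```text
139 [[253.9, 258.9], [253.7, 213.6], [253.7, 211.2]]
142 [[253.9, 260.7], [253.7, 214.6], [253.7, 212.2]]
146 [[253.9, 263.2], [253.7, 216.1], [253.7, 213.6]]
155 [[253.9, 269.1], [253.7, 219.4], [253.7, 216.8]]
```

View pics/w10c.png

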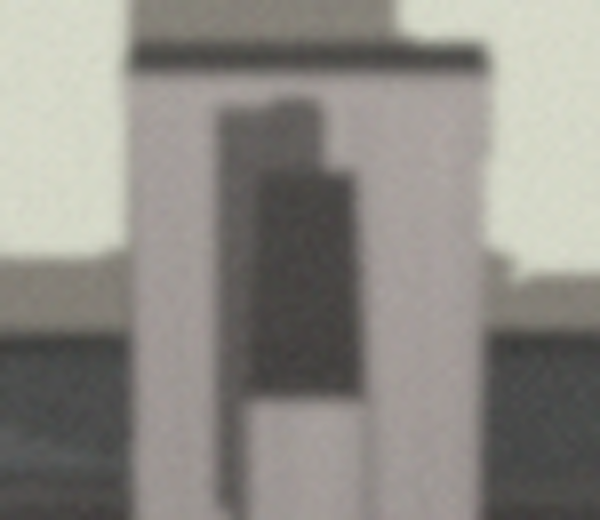

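```bash
python3 -c "
from h import *
print(close_job()); print(status.get_obs()['t'])"
```

```text
the job is handed in; nothing more can be done
None
the job is handed in; nothing more can be done
```

The steel bracket is on the stand in the top pair of slots, pushed down past the ball catch, released, and the job is handed in at about 46 s.

- **Pick and entry:** I picked the grey bracket, not the green or yellow one, and carried it to the stand. The slot positions came from the wrist camera, and the tabs went in on the first line with no sideways search needed.
- **Ball catch:** The push stalled partway down at the ball. Small sideways shakes of about ±0.6 mm freed it. The highest reading was about 22 N down and 13 N against the panel, below the 40 N limit.
- **Home:** Before release the bracket's grip point read 138.9 mm up and 50.7 mm from my estimate of the panel's plane. It had sprung in as the ball reached its window. The gripper then opened to 46 mm, and the arm withdrew clear with the force reading near zero.

**Last checks:** The final wrist and scene pictures show the bracket hanging square and untouched. The rear edge of the arm matches the expected home position to within about 1 px. The rear edge of the rib's top sits about 4 px higher in the picture than predicted. I put that down to about 1.5 px of known camera error plus a small shift on release, but I did not resolve it. I did not check the tin, the beaker or the blue block against their starting positions at the end; no move was planned near them.

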